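Close the slide incubation chamber

ROBOT

A 7-joint arm with a two-finger parallel gripper is mounted at the origin on the work surface. World frame = base frame: x ahead of the robot, y to its left, z up, the work surface at z = 0. Lengths are in m, angles in rad, forces in N, time in s.
With the tool pointing down it reaches from about 0.425 to 0.875 m from the base axis. Payload 4.7 kg.
Tool frame: the origin (TCP) lies midway between the tips of the shut fingers; the grasp point (between the pads) lies 19 mm behind it; x points along the fingers, z is the direction in which the jaws open and shut, and the axes are right-handed (so a half turn about x gives the same grasp; the last joint's range is limited). The gripper opens to 87 mm and grips with 3 to 60 N. Pads are 19 mm wide; open, the fingers measure 117 mm over their backs; the gripper's body (75 mm by 190 mm) begins 51 mm behind the grasp point.
Start: joints at [1.361, 0.321, -0.07, 1.45, 0.023, 1.371, -0.057], TCP at [0.144, -0.634, 0.223] pointing down, gripper open.
Joint ranges: [-2.86, 2.86], [-0.3, 2.09], [-1.38, 1.24], [0.06, 2.45], [-1.56, 4.7], [0.09, 2.05], [-2.69, 2.69]. Speed limits (rad/s): [2.57, 2.57, 3.14, 3.14, 3.14, 3.14, 3.14].

INTERFACE

Orientations are given as a rotation vector (axis times angle).
In Python, from bench import ctrl gives the robot as it stands.
- The arm moves only by the shell command python3 -m pendant 'ROWS' [OPENING] [FORCE]. ROWS is JSON, a list of rows, each an object with "travel": the shift along the tool's x, y, z in m, a list of three; "twist": the turn about the tool's x in rad. In form: [{"travel": [x, y, z], "twist": twist}, ...]. A call has 1 to 10 rows; each row is the pose to reach, as a shift and turn from the pose measured when the call began, along the tool's axes at that moment; what a row does not reach only later rows make up. A row lasts 1/8 s, in which the tool goes at most 62.5 mm and 10.7 degrees, less where a joint would pass 70% of its speed; a pose out of reach is approached as far as the arm can. A call with a gripper value outside its range is refused whole. OPENING is the opening, from -1 (shut) to 1 (fully open), so that 0 is half open, set as the call begins (- or left out, the last holds). The fingers move at their own pace and stop on an object; FORCE is the grip in N (left out, the last holds). Time passes only in rows, so rows that repeat a pose let the fingers close. It gives the time, the measured TCP pose, the force and the opening at its end, in the units of the state.
- ctrl.get_state(): the state, without advancing time (a new reading comes with each control period).
- ctrl.get_image(name): name is "scene" or "side" or "wrist"; returns the picture (384x512x3 uint8, red, green, blue); there is no depth.
- ctrl.camera_model(name): a dict with "K" (3x3 intrinsics, pixels), "distortion" ([k1, k2, p1, p2, k3] as OpenCV has them; the pictures are not rectified), "rvec" (rotation vector, rad) and "tvec" (3), from world to camera coordinates, as OpenCV has them; the wrist camera has in their place "T_tool_cam" (4x4, takes a point from camera to tool coordinates, whose origin is the TCP and whose axes are the tool frame's). Camera axes: x right, y down, z forward; pixel columns grow to the right and rows downward; lengths in m; the calibration is good to about 2 mm. A picture is of the moment at which its call begins: read the wrist's pose just before it. camera_model takes no time and is no camera call.
- ctrl.close_job(): hands the job in, once; it reports no verdict.
The state is a dict: "time": time; "joint_positions": joint angles; "qd": joint speeds; "joint_torque": joint torques, N m; "position": TCP position; "tool_rot": TCP orientation; "ft_force": force on the tool from outside, world axes, zero at the start; "torque": the same for the moment, N m; "grip_width": opening from 0.0 (shut) to 1.0 (fully open).
Only numpy, scipy, OpenCV 4.12 (cv2) and the standard library are available. Lean on these libraries where they do the work, as an engineer would, in place of code of your own. Each camera call takes 0.05 s, during which the arm holds its last target.

TASK

Shut the slide incubation chamber. A folding stay beside the chamber locks its lid open: move the orange bar at the stay's knee up and forward until the knee is clearly past centre, then lower the lid, click it past its catch until it is fully home, and keep it pressed there with 15 to 20 N for a second to bed the seal. Go gently: never load the lid with more than 25 N, squeezing included, do not let the lid slam, leave the other things on the bench alone, and let go at the end.

Things in the scene. Friction and masses are not known exactly. Their poses are not given: they have to be found in the camera images.
- chamber: White steel box with a blue lid, fixed to the bench, 200 mm deep (x) by 240 mm wide (y) by 110 mm high to the rim. Origin: centre of its underside; z up; -x is the front, where the lid's free edge comes down.
- lid_hinge (a point): Middle of the lid's hinge line: chamber frame x 100, y 0, z 110 mm. The line runs along chamber y at the rear rim.
- lid_angle (a joint): Lid angle in rad: 0 = held open by the stay (80 degrees above closed, leaning to the front), 1.396 = fully home on the rim. Stiff hinge: the lid stays where it is left. From about 1.33 to 1.37 it passes a roller catch, which takes 5 to 10 N near the free edge; then it drops onto a rubber seal (about 15 N per mm at the free edge).
- lid_edge (a point): Middle of the lid's free edge, on its outer face. The lid is a flat blue panel 206 mm from hinge to free edge, 240 mm wide; its outer face lies 12 mm off the hinge line (12 mm above the rim when home). Frame: x from the free edge to the hinge, y along the edge, z out of the outer face.
- stay_knee (a joint): Bend of the stay's knee in rad: 0 = locked against its stop, 0.21 = both links in line (dead centre), above 0.5 = clearly past centre and unlocked, about 3 = folded with the lid shut. It is stiff, so it stays where it is left. While it is below 0.21 the lid cannot be lowered.
- knee_bar (a point): Middle of the orange bar at the stay's knee, 16 mm thick, 75 mm long, sticking out along chamber -y (its middle is 70 mm outside the chamber's right wall and the lid's side edge). It swings on an 87 mm link about a pivot at chamber x -20, z 90 mm: locked, it stands at chamber x 37, z 156 mm, and unlocking swings it up and to the front (-x). It takes 5 to 9 N.
- reagent: Bystander: clear bottle with a blue cap, 52 mm across, 120 mm tall, left of the chamber.
- stain: Bystander: small amber bottle, 38 mm across, 75 mm tall, right of the chamber.
- beaker: Bystander: glass beaker, 68 mm across, 85 mm tall.
- slide_box: Bystander: blue slide box, 100 by 80 by 34 mm.
- dish: Bystander: shallow clear dish, 90 mm across, 18 mm tall.
- spatula: Bystander: slim steel laboratory spatula, 170 mm long, lying on the bench, right of the chamber.
- lid: The blue lid panel. Origin in the middle of the hinge line; x runs from the free edge to the hinge and y along the hinge; z out of the outer face. Mass about 0.45 kg. Push, do not squeeze: what counts is the total force of the fingers on it.

How it is judged:
By the outcome, as a careful person would: the job done as asked, in the order asked, and still so for the second after the job is handed in, with the robot touching nothing.
It also fails if it takes over 72 s, if anything falls off the work surface, if the arm or the gripper's body presses on something with over 40 N, if the wrist force passes 120 N, or if a joint passes its speed limit or range.

## Working session

There is one attempt and no reset: what is moved stays moved. The work goes in short steps, Python scripts to look and compute and a shell command to move; the robot and the scene stay as the last step left them, time stands still between calls to the robot, and variables do not carry over. Pictures are saved under pics/ and viewed, and the job is handed in when it is done.

```bash
ls; mkdir -p pics; python3 - <<'E'
from bench import ctrl
import cv2
s=ctrl.get_state()
for k,v in s.items(): print(k,v)
for n in ["scene","side","wrist"]:
    print(n,ctrl.camera_model(n))
    cv2.imwrite(f"pics/{n}0.png",ctrl.get_image(n)[:,:,::-1])
E
```

```text
pics
time 0.0
joint_positions [ 1.36114321  0.32183734 -0.07007803  1.45166831  0.02256686  1.37077913
 -0.05691606]
qd [ 1.22597098e-03 -1.03937387e-04 -1.15171174e-05  2.59662459e-05
  6.44464614e-04 -1.08224148e-03  1.28825035e-03]
joint_torque [ 2.37352006e-04 -4.91281700e+01 -4.03750604e-01 -3.12528634e+01
 -6.39661867e-02  4.37075493e-02  1.71121778e-04]
position [ 0.14406693 -0.6332733   0.22145549]
tool_rot [ 1.04398489  1.30833931 -1.04208558]
ft_force [-0.37935086 -0.11005587  0.21536522]
torque [ 0.02121581 -0.03035503  0.00887087]
grip_width 1.003245053429418
scene {'K': array([[462.47048348,   0.        , 259.98359283],
       [  0.        , 462.47048348, 198.60817244],
       [  0.        ,   0.        ,   1.        ]]), 'distortion': array([-0.00762935,  0.        ,  0.        ,  0.        ,  0.        ]), 'rvec': array([ 1.95683866,  1.77019995, -0.5295302 ]), 'tvec': array([-0.08068835, -0.28946691,  1.85167154])}
side {'K': array([[365.14915541,   0.        , 256.88774518],
       [  0.        , 365.14915541, 190.71339049],
       [  0.        ,   0.        ,   1.        ]]), 'distortion': array([-0.01173201,  0.        ,  0.        ,  0.        ,  0.        ]), 'rvec': array([ 2.44197004, -0.606761  ,  0.18820751]), 'tvec': array([-0.42255502,  0.29724935,  1.01182018])}
wrist {'K': array([[319.98007549,   0.        , 254.1403811 ],
       [  0.        , 319.98007549, 185.57115093],
       [  0.        ,   0.        ,   1.        ]]), 'distortion': array([0.02064088, 0.        , 0.        , 0.        , 0.        ]), 'T_tool_cam': array([[-3.23154452e-04, -2.47106171e-01,  9.68988357e-01,
        -1.62212794e-01],
       [-5.42225132e-04, -9.68988222e-01, -2.47106318e-01,
         6.75735397e-02],
       [ 9.99999801e-01, -6.05263347e-04,  1.79145682e-04,
         3.65748029e-04],
       [ 0.00000000e+00,  0.00000000e+00,  0.00000000e+00,
         1.00000000e+00]])}
```

View pics/scene0.png

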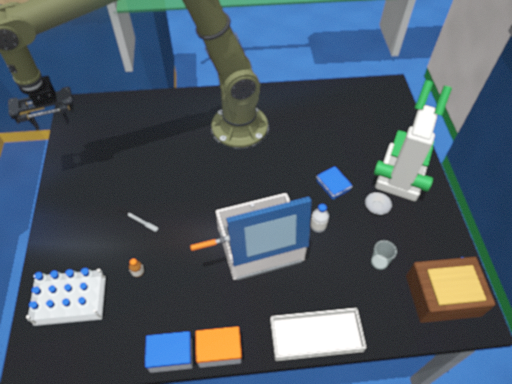

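View pics/side0.png

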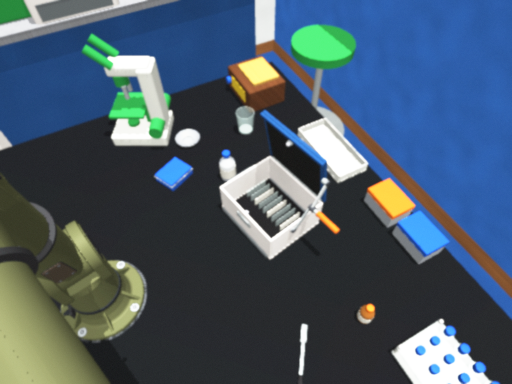

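View pics/wrist0.png

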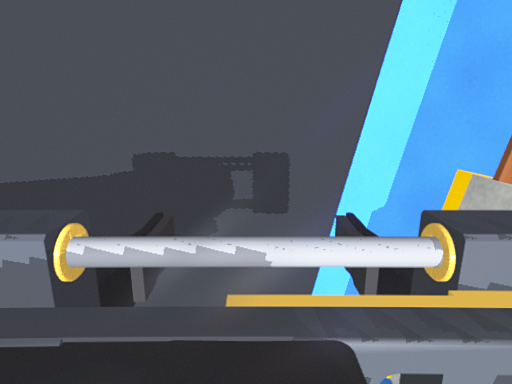

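```bash
python3 - <<'E'
import cv2
a=cv2.imread("pics/scene0.png")[175:295,175:345]; cv2.imwrite("pics/scene0c.png",cv2.resize(a,None,fx=4.7,fy=4.7,interpolation=cv2.INTER_CUBIC))
a=cv2.imread("pics/side0.png")[105:265,205:355]; cv2.imwrite("pics/side0c.png",cv2.resize(a,None,fx=3.75,fy=3.75,interpolation=cv2.INTER_CUBIC))
E
```

```text
(no output)
```

View pics/scene0c.png

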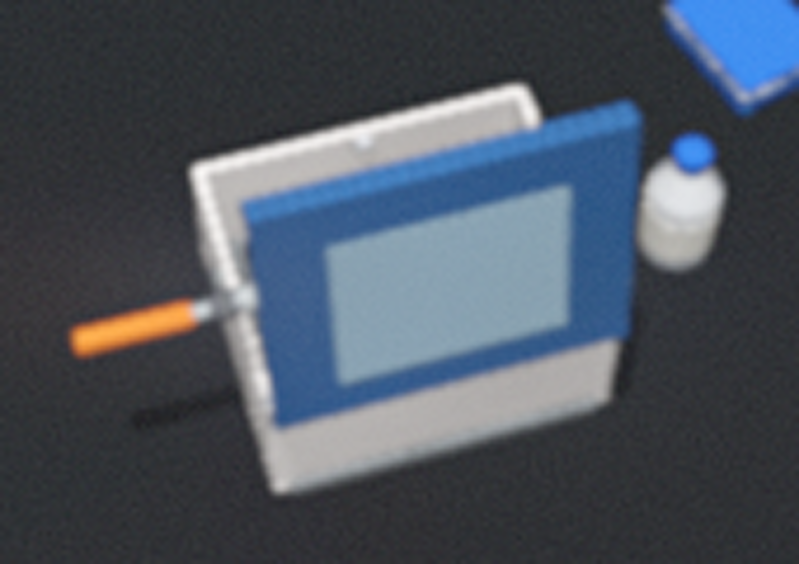

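View pics/side0c.png

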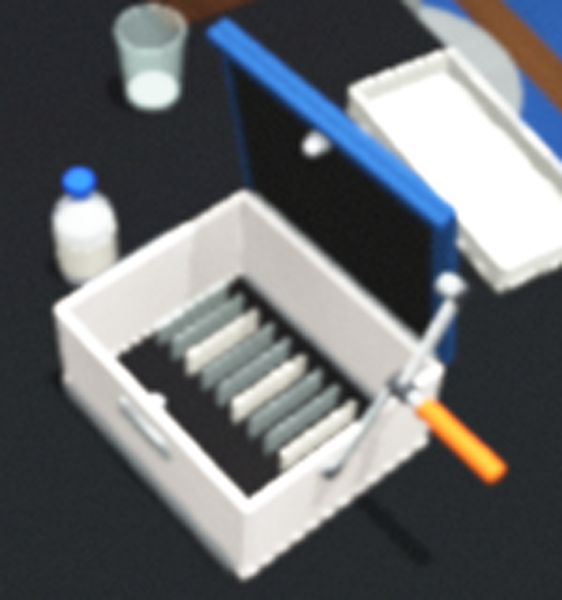

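```bash
cat > h.py <<'E'
import numpy as np, cv2
from scipy.spatial.transform import Rotation as R
from scipy.optimize import least_squares
from bench import ctrl
def proj(n,P):
    m=ctrl.camera_model(n); return cv2.projectPoints(np.array(P,float).reshape(-1,1,3),m["rvec"],m["tvec"],m["K"],m["distortion"])[0][:,0]
def Rz(a): return R.from_euler('z',a).as_matrix()
def w(p,P): return np.array(P,float)@Rz(p[2]).T+[p[0],p[1],0]
E
cat > fit.py <<'E'
from h import *
side=[((-100,120,110),(57,308)),((-100,-120,110),(243,510)),((100,-120,110),(442,367)),((-100,-120,0),(243,578)),((37,-227.5,156),(500,475)),((37,-152.5,156),(420,405))]
sc=[((-100,-120,110),(190,168)),((-100,120,110),(530,84)),((100,-120,0),(275,492)),((100,120,0),(612,403)),((37,-227.5,156),(75,342)),((37,-152.5,156),(195,315)),((76,-120,315),(250,220)),((76,120,315),(640,120))]
O=[]
for L,o,f,n in((side,(205,105),3.75,"side"),(sc,(175,175),4.7,"scene")):
    P=np.array([a for a,b in L])/1e3; U=np.array([b for a,b in L])/f+o; O.append((n,P,U))
def res(p): return np.concatenate([(proj(n,w(p,P))-U).ravel() for n,P,U in O])
r=least_squares(res,[.7,0,0],loss='soft_l1'); print(r.x); print(res(r.x).reshape(-1,2).round(1))
p=r.x
np.save("pose.npy",p)
for nm,c in(("hinge",(.1,0,.11)),("edge",(.076,0,.315)),("bar",(.037,-.19,.156)),("pivot",(-.02,-.19,.09))): print(nm,w(p,[c])[0])
E
python3 fit.py; nproc
```

```text
[0.53724392 0.02564462 0.19199122]
[[-0.8 -1.1]
 [ 0.8 -0.2]
 [ 0.4 -0.4]
 [-0.  -0.3]
 [-0.6 -0.3]
 [ 0.5 -0.4]
 [ 0.8 -0.5]
 [-1.3  0.2]
 [ 0.  -0.4]
 [-1.2 -0.7]
 [ 0.   0.2]
 [-0.8 -0.4]
 [-0.9  0.1]
 [ 0.5  0.2]]
hinge [0.63540655 0.04472601 0.11      ]
edge [0.61184752 0.04014648 0.315     ]
bar [ 0.60981874 -0.15380425  0.156     ]
pivot [ 0.55386604 -0.16468064  0.09      ]
4
```

```bash
cat >> h.py <<'E'
def st():
    s=ctrl.get_state(); T=R.from_rotvec(s["tool_rot"]).as_matrix(); return s,T
pz=None
def P(c):
    p=np.load("pose.npy"); return w(p,[np.array(c)/1e3])[0]
def tochamber(x):
    p=np.load("pose.npy"); return (Rz(p[2]).T@(np.array(x)-[p[0],p[1],0]))*1e3
def rep(*targets):
    s,T=st(); print("t",s["time"],"cham mm",tochamber(s["position"]).round(1),"F",s["ft_force"].round(2),"w",round(s["grip_width"],3))
    C=Rz(np.load("pose.npy")[2]).T@T; print("tool axes in chamber (cols)\n",C.round(3)); 
    print("F chamber",(Rz(np.load("pose.npy")[2]).T@s["ft_force"]).round(2))
    for t in targets: print(t,"travel",(T.T@(P(t)-s["position"])).round(4))
E
python3 -c "
from h import *
rep((37,-200,240),(37,-200,136))
s,T=st();print(T.round(3))"
```

```text
t 0.15 cham mm [-511.7 -571.9  221.7] F [-0.78 -0.2   0.02] w 1.001
tool axes in chamber (cols)
 [[-0.     0.999  0.032]
 [ 0.001  0.032 -0.999]
 [-1.    -0.    -0.001]]
F chamber [-0.8  -0.05  0.02]
(37, -200, 240) travel [-0.0178  0.5602 -0.3543]
(37, -200, 136) travel [ 0.0862  0.5602 -0.3541]
[[-0.     0.975  0.222]
 [ 0.001  0.222 -0.975]
 [-1.    -0.    -0.001]]
```

```bash
python3 -m pendant '[{"travel":[0,0.05,-0.03],"twist":0.18},{"travel":[0,0.1,-0.06],"twist":0.36},{"travel":[0,0.15,-0.09],"twist":0.54},{"travel":[0,0.2,-0.12],"twist":0.72},{"travel":[0,0.25,-0.15],"twist":0.9},{"travel":[0,0.3,-0.18],"twist":1.08},{"travel":[0,0.35,-0.21],"twist":1.26},{"travel":[0,0.4,-0.24],"twist":1.44},{"travel":[0,0.45,-0.27],"twist":1.603},{"travel":[0,0.5,-0.3],"twist":1.603}]' 1; python3 -c "
from h import *
rep((37,-200,240),(37,-200,136))"
```

```text
time: 1.4
position: [0.5613, -0.2336, 0.222]
tool_rot: [2.123, 0.201, -2.124]
ft_force: [0.8, -0.9, 0.4]
grip_width: 1.004
t 1.4 cham mm [ -25.9 -259.   222. ] F [ 0.85 -0.87  0.37] w 1.004
tool axes in chamber (cols)
 [[-0.001 -0.004 -1.   ]
 [ 0.001 -1.     0.004]
 [-1.    -0.001  0.001]]
F chamber [ 0.67 -1.02  0.37]
(37, -200, 240) travel [-0.018  -0.0593 -0.0626]
(37, -200, 136) travel [ 0.086  -0.0592 -0.0627]
```

```bash
python3 -m pendant '[{"travel":[0,-0.03,-0.031]},{"travel":[0,-0.0595,-0.0627]},{"travel":[0,-0.0595,-0.0627]},{"travel":[0.03,-0.0595,-0.0627]},{"travel":[0.06,-0.0595,-0.0627]},{"travel":[0.086,-0.0595,-0.0627]},{"travel":[0.086,-0.0595,-0.0627]}]' 1; python3 -c "
from h import *
rep((37,-200,136))
for n in ['side','wrist']: cv2.imwrite(f'pics/{n}1.png',ctrl.get_image(n)[:,:,::-1])
a=cv2.imread('pics/side1.png')[105:265,205:405]; cv2.imwrite('pics/side1c.png',cv2.resize(a,None,fx=3.75,fy=3.75))
"
```

```text
t 1.4 cham mm [ -25.9 -259.   222. ] F [ 0.85 -0.87  0.37] w 1.004
tool axes in chamber (cols)
 [[-0.001 -0.004 -1.   ]
 [ 0.001 -1.     0.004]
 [-1.    -0.001  0.001]]
F chamber [ 0.67 -1.02  0.37]
(37, -200, 136) travel [ 0.086  -0.0592 -0.0627]schema error: expected keys travel, twist
```

View pics/side1c.png

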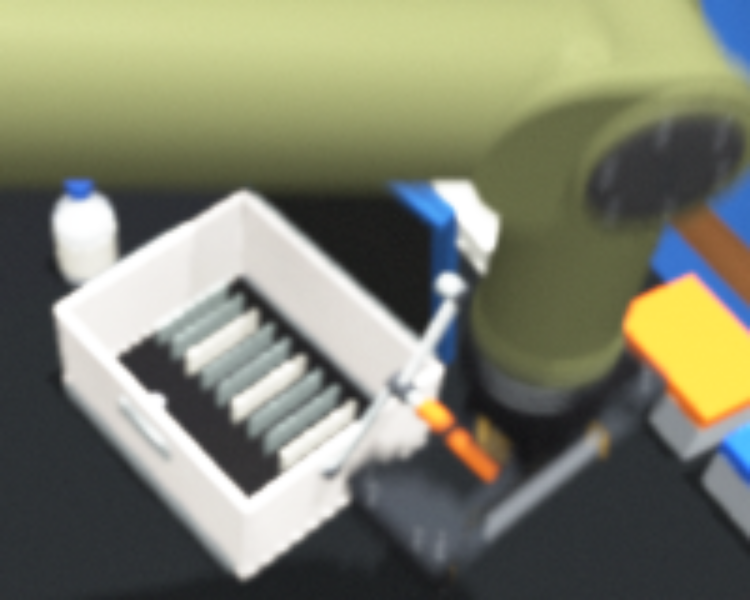

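View pics/wrist1.png

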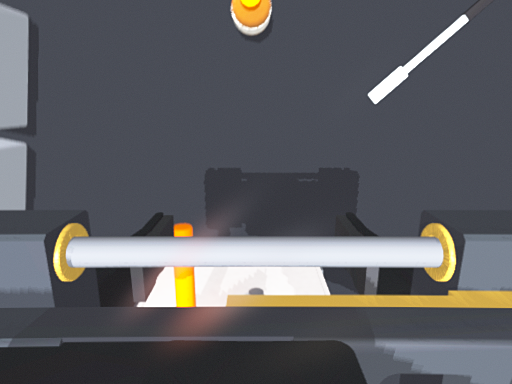

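```bash
python3 -m pendant '[{"travel":[0,-0.03,-0.031],"twist":0},{"travel":[0,-0.0595,-0.0627],"twist":0},{"travel":[0,-0.0595,-0.0627],"twist":0},{"travel":[0.03,-0.0595,-0.0627],"twist":0},{"travel":[0.06,-0.0595,-0.0627],"twist":0},{"travel":[0.086,-0.0595,-0.0627],"twist":0},{"travel":[0.086,-0.0595,-0.0627],"twist":0}]' 1; python3 -c "
from h import *
rep((37,-200,136))
for n in ['side','wrist']: cv2.imwrite(f'pics/{n}2.png',ctrl.get_image(n)[:,:,::-1])
a=cv2.imread('pics/side2.png')[105:265,205:405]; cv2.imwrite('pics/side2c.png',cv2.resize(a,None,fx=3.75,fy=3.75))
"
```

```text
time: 2.38
position: [0.6129, -0.153, 0.1335]
tool_rot: [2.115, 0.226, -2.12]
ft_force: [0.2, 0.5, 0.1]
grip_width: 1.0
t 2.375 cham mm [  40.2 -189.8  133.5] F [0.24 0.5  0.11] w 1.0
tool axes in chamber (cols)
 [[-0.002  0.012 -1.   ]
 [ 0.009 -1.    -0.012]
 [-1.    -0.009  0.002]]
F chamber [0.33 0.45 0.11]
(37, -200, 136) travel [-0.0025  0.0102  0.0034]
```

View pics/side2c.png

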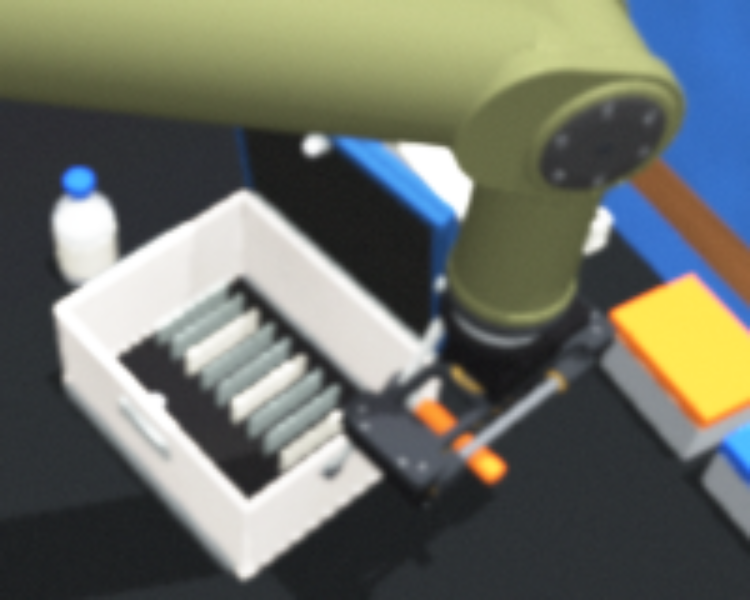

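View pics/wrist2.png

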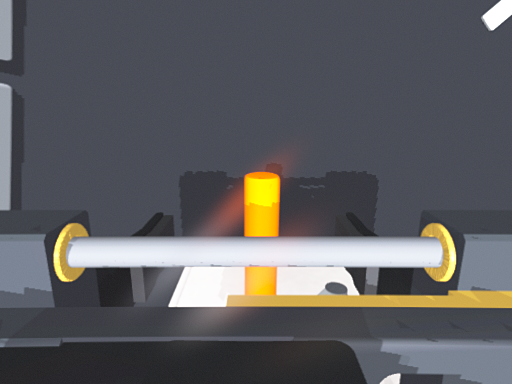

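```bash
python3 -m pendant '[{"travel":[-0.002,0.01,0.003],"twist":0},{"travel":[-0.002,0.01,0.003],"twist":0},{"travel":[-0.002,0.01,0.003],"twist":0}]' 1; python3 -m pendant '[{"travel":[0,0,0],"twist":0},{"travel":[0,0,0],"twist":0},{"travel":[0,0,0],"twist":0},{"travel":[0,0,0],"twist":0},{"travel":[0,0,0],"twist":0},{"travel":[0,0,0],"twist":0}]' -1 20; python3 -c "
from h import *
rep((37,-200,136))
for n in ['side','wrist']: cv2.imwrite(f'pics/{n}3.png',ctrl.get_image(n)[:,:,::-1])
a=cv2.imread('pics/side3.png')[105:265,205:405]; cv2.imwrite('pics/side3c.png',cv2.resize(a,None,fx=3.75,fy=3.75))
"
```

```text
time: 2.85
position: [0.6145, -0.1645, 0.1395]
tool_rot: [2.122, 0.223, -2.113]
ft_force: [0.1, 0.4, 0.0]
grip_width: 1.001
time: 3.6
position: [0.6146, -0.1645, 0.1395]
tool_rot: [2.122, 0.223, -2.113]
ft_force: [-0.7, 0.0, -0.7]
grip_width: 0.402
t 3.6 cham mm [  39.6 -201.4  139.5] F [-0.68  0.01 -0.66] w 0.402
tool axes in chamber (cols)
 [[ 0.005  0.011 -1.   ]
 [ 0.006 -1.    -0.011]
 [-1.    -0.006 -0.005]]
F chamber [-0.67  0.14 -0.66]
(37, -200, 136) travel [ 0.0035 -0.0014  0.0026]
```

View pics/wrist3.png

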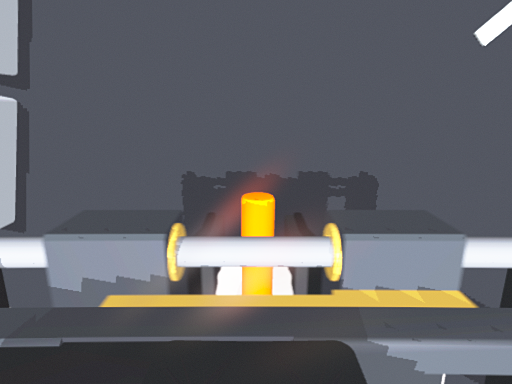

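```bash
python3 -m pendant '[{"travel":[0.003,0,0.002],"twist":0},{"travel":[0.003,0,0.002],"twist":0},{"travel":[0.003,0,0.002],"twist":0},{"travel":[0.003,0,0.002],"twist":0},{"travel":[0.003,0,0.002],"twist":0},{"travel":[0.003,0,0.002],"twist":0}]' -1 20; python3 -c "
from h import *
rep((37,-200,136))"
```

```text
time: 4.45
position: [0.6132, -0.1647, 0.1366]
tool_rot: [2.123, 0.223, -2.111]
ft_force: [5.8, 1.1, -2.0]
grip_width: 0.176
t 4.45 cham mm [  38.2 -201.4  136.6] F [ 5.76  1.09 -2.01] w 0.176
tool axes in chamber (cols)
 [[ 0.006  0.011 -1.   ]
 [ 0.006 -1.    -0.011]
 [-1.    -0.006 -0.006]]
F chamber [ 5.86 -0.02 -2.01]
(37, -200, 136) travel [ 0.0006 -0.0014  0.0012]
```

```bash
python3 -m pendant '[{"travel":[-0.002,0,0.0024],"twist":0},{"travel":[-0.004,0,0.0049],"twist":0},{"travel":[-0.006,0,0.0077],"twist":0},{"travel":[-0.0077,0,0.0105],"twist":0},{"travel":[-0.0093,0,0.0135],"twist":0},{"travel":[-0.0108,0,0.016],"twist":0},{"travel":[-0.0122,0,0.019],"twist":0},{"travel":[-0.0135,0,0.0217],"twist":0},{"travel":[-0.0147,0,0.0245],"twist":0},{"travel":[-0.0158,0,0.0272],"twist":0}]' -1 20; python3 -c "
from h import *
rep((10,-200,153))
for n in ['side','scene']: cv2.imwrite(f'pics/{n}4.png',ctrl.get_image(n)[:,:,::-1])
a=cv2.imread('pics/side4.png')[105:265,205:405]; cv2.imwrite('pics/side4c.png',cv2.resize(a,None,fx=3.75,fy=3.75))
a=cv2.imread('pics/scene4.png')[175:295,175:345]; cv2.imwrite('pics/scene4c.png',cv2.resize(a,None,fx=4.7,fy=4.7))
"
```

```text
time: 5.7
position: [0.5891, -0.1696, 0.1537]
tool_rot: [2.129, 0.223, -2.104]
ft_force: [8.4, 0.9, 1.4]
grip_width: 0.177
t 5.7 cham mm [  13.6 -201.5  153.7] F [8.45 0.91 1.36] w 0.177
tool axes in chamber (cols)
 [[ 0.012  0.012 -1.   ]
 [ 0.005 -1.    -0.012]
 [-1.    -0.005 -0.012]]
F chamber [ 8.46 -0.72  1.36]
(10, -200, 153) travel [ 0.0007 -0.0015  0.0036]
```

View pics/side4c.png

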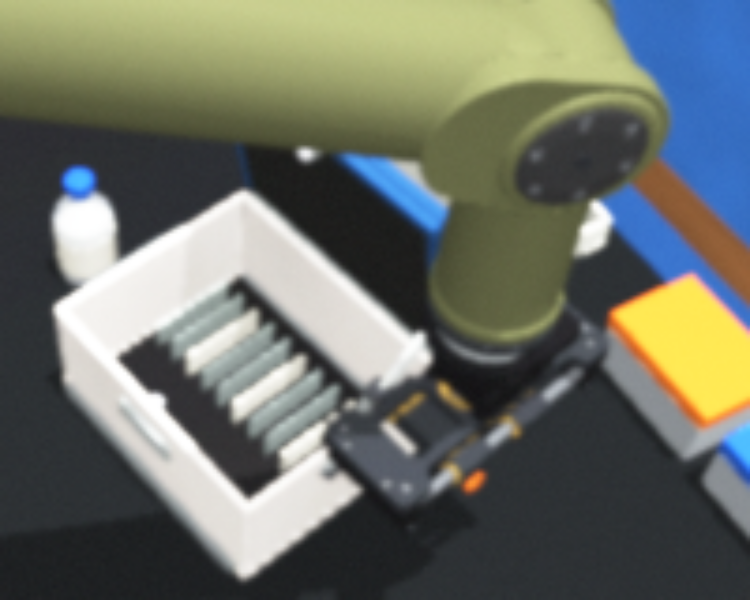

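View pics/scene4c.png

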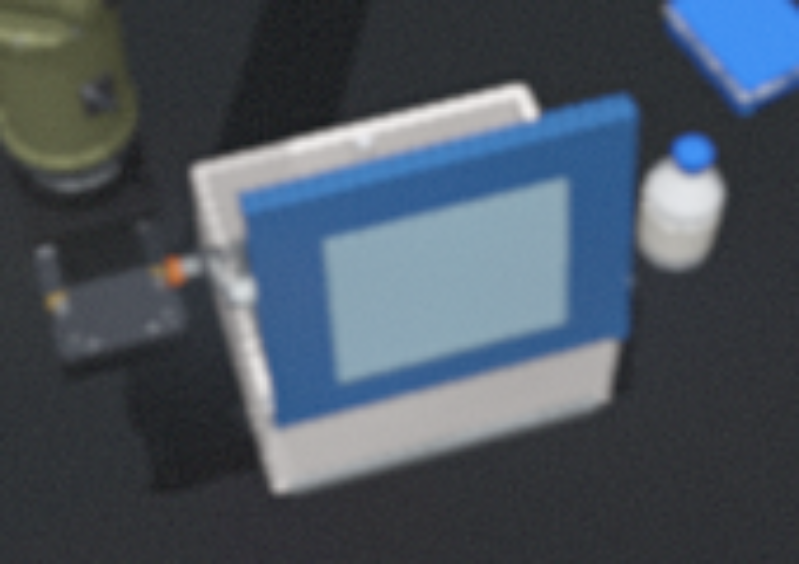

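```bash
python3 -m pendant '[{"travel":[-0.001,0,0.004],"twist":0},{"travel":[-0.0016,0,0.007],"twist":0},{"travel":[-0.0022,0,0.010],"twist":0},{"travel":[-0.0027,0,0.013],"twist":0},{"travel":[-0.0032,0,0.016],"twist":0},{"travel":[-0.0036,0,0.019],"twist":0},{"travel":[-0.0038,0,0.022],"twist":0},{"travel":[-0.004,0,0.025],"twist":0},{"travel":[-0.004,0,0.028],"twist":0},{"travel":[-0.004,0,0.028],"twist":0}]' -1 20; python3 -c "
from h import *
rep((10,-200,153))
for n in ['side','scene']: cv2.imwrite(f'pics/{n}5.png',ctrl.get_image(n)[:,:,::-1])
a=cv2.imread('pics/side5.png')[105:265,205:405]; cv2.imwrite('pics/side5c.png',cv2.resize(a,None,fx=3.75,fy=3.75))
a=cv2.imread('pics/scene5.png')[175:295,175:345]; cv2.imwrite('pics/scene5c.png',cv2.resize(a,None,fx=4.7,fy=4.7))
"
```

```text
time: 7.05
position: [0.5654, -0.1743, 0.1614]
tool_rot: [2.138, 0.223, -2.093]
ft_force: [7.7, 2.9, 8.5]
grip_width: 0.176
t 7.05 cham mm [ -10.5 -201.7  161.4] F [7.65 2.86 8.48] w 0.176
tool axes in chamber (cols)
 [[ 0.022  0.013 -1.   ]
 [ 0.003 -1.    -0.013]
 [-1.    -0.003 -0.022]]
F chamber [8.06 1.35 8.48]
(10, -200, 153) travel [ 0.0089 -0.0014 -0.0203]
```

View pics/side5c.png

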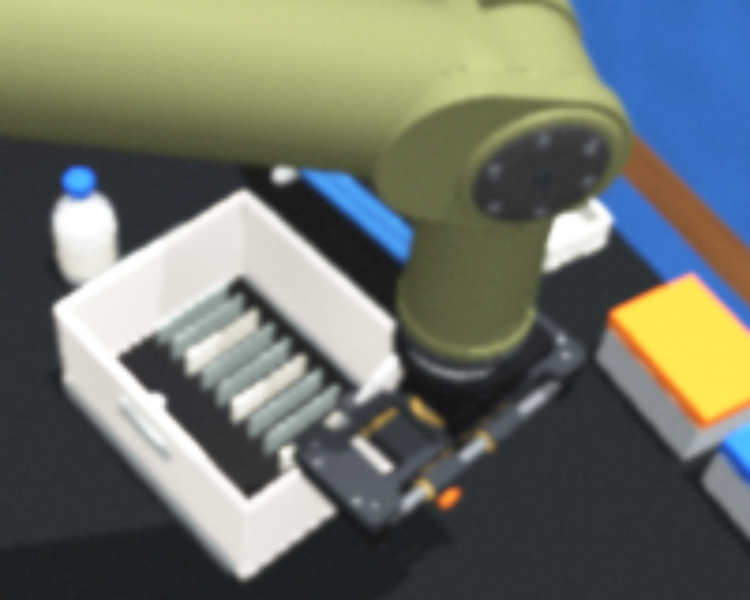

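View pics/scene5c.png

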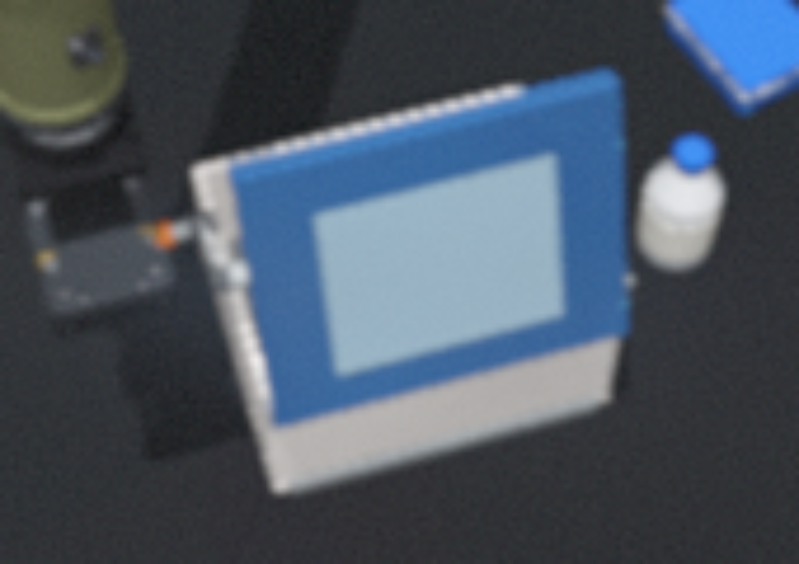

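```bash
cat > lid.py <<'E'
from h import *
p=np.load("pose.npy")
def lp(q,r,y,o=12):  # lid point at lid angle q, radius r
    a=np.radians(80)-q; return [(100-r*np.cos(a)+o*np.sin(a))/1e3,y/1e3,(110+r*np.sin(a)+o*np.cos(a))/1e3]
def lidfit(pts): # scene px of outer-face top corners right,left
    f=lambda q:(proj("scene",w(p,[lp(q[0],206,-120),lp(q[0],206,120)]))-np.array(pts)).ravel()
    r=least_squares(f,[.3]);return r.x[0],f(r.x).round(1)
def pin(l2,q):
    k=np.array([37,156.]);d=np.radians(49.2+12.03);P0=k+l2*np.array([np.cos(d),np.sin(d)])-[100,110]
    return np.array([[np.cos(q),-np.sin(q)],[np.sin(q),np.cos(q)]])@P0+[100,110]
def lidq(l2,th):
    k=np.array([-20,90])+87*np.array([np.cos(th),np.sin(th)])
    qs=np.linspace(-.1,1.4,3001);e=[np.hypot(*(pin(l2,q)-k))-l2 for q in qs]; 
    out=[]
    for i in range(len(e)-1):
        if e[i]*e[i+1]<0:
            q=qs[i];u=pin(l2,q)-k;out.append((round(q,3),round((th-np.arctan2(u[1],u[0])+.21)%6.283,3)))
    return out
if __name__=="__main__":
    f=lambda a:np.array(a)/4.7+175
    for c in ([(250,220),(640,120)],[(247,213),(638,115)],[(238,183),(620,88)]): print(lidfit(f(c)))
    for l2 in (60,70,80,90,100):
        print(l2,[lidq(l2,np.radians(t)) for t in (60,68,84)])
E
python3 lid.py
```

```text
(np.float64(0.001761604348359001), array([-1. , -0. ,  0.4,  0.1]))
(np.float64(0.02461380136373086), array([-0.8,  0.2,  0.3, -0. ]))
(np.float64(0.14548807518612084), array([-1.1,  0.1,  0.8, -0.2]))
60 [[(np.float64(0.005), np.float64(0.457)), (np.float64(1.216), np.float64(3.31))], [(np.float64(0.053), np.float64(0.754)), (np.float64(1.208), np.float64(3.253))], [(np.float64(0.223), np.float64(1.299)), (np.float64(1.171), np.float64(3.133))]]
70 [[(np.float64(0.002), np.float64(0.422)), (np.float64(1.354), np.float64(3.346))], [(np.float64(0.044), np.float64(0.693)), (np.float64(1.35), np.float64(3.314))], [(np.float64(0.192), np.float64(1.181)), (np.float64(1.336), np.float64(3.252))]]
80 [[(np.float64(-0.001), np.float64(0.395))], [(np.float64(0.037), np.float64(0.648))], [(np.float64(0.171), np.float64(1.098))]]
90 [[(np.float64(-0.003), np.float64(0.374))], [(np.float64(0.032), np.float64(0.613))], [(np.float64(0.155), np.float64(1.035))]]
100 [[(np.float64(-0.004), np.float64(0.357))], [(np.float64(0.027), np.float64(0.586))], [(np.float64(0.143), np.float64(0.986))]]
```

```bash
python3 -m pendant '[{"travel":[0,0,0],"twist":0},{"travel":[0,0,0],"twist":0},{"travel":[0,0,0],"twist":0},{"travel":[0,0,0],"twist":0},{"travel":[0,0,0],"twist":0}]' 0.5; python3 -m pendant '[{"travel":[-0.04,0.003,0],"twist":0},{"travel":[-0.08,0.006,0],"twist":0},{"travel":[-0.12,0.01,0],"twist":0},{"travel":[-0.16,0.01,0],"twist":0},{"travel":[-0.2,0.01,0],"twist":0},{"travel":[-0.2,0.01,0],"twist":0}]' ; python3 -c "
from h import *
rep((120,0,360),(120,0,285))
for n in ['side','scene']: cv2.imwrite(f'pics/{n}6.png',ctrl.get_image(n)[:,:,::-1])
a=cv2.imread('pics/scene6.png')[175:295,175:345]; cv2.imwrite('pics/scene6c.png',cv2.resize(a,None,fx=4.7,fy=4.7))
"
```

```text
time: 7.78
position: [0.565, -0.1744, 0.161]
tool_rot: [2.137, 0.223, -2.094]
ft_force: [0.4, -0.4, -0.3]
grip_width: 0.661
time: 8.52
position: [0.5643, -0.1864, 0.3649]
tool_rot: [2.143, 0.22, -2.086]
ft_force: [-0.3, -0.4, -0.1]
grip_width: 0.749
t 8.525 cham mm [ -13.9 -213.3  364.9] F [-0.27 -0.39 -0.14] w 0.749
tool axes in chamber (cols)
 [[ 0.027  0.013 -1.   ]
 [ 0.    -1.    -0.013]
 [-1.    -0.    -0.027]]
F chamber [-0.34 -0.33 -0.14]
(120, 0, 360) travel [ 0.0085 -0.2115 -0.1365]
(120, 0, 285) travel [ 0.0835 -0.2115 -0.1345]
```

View pics/scene6c.png

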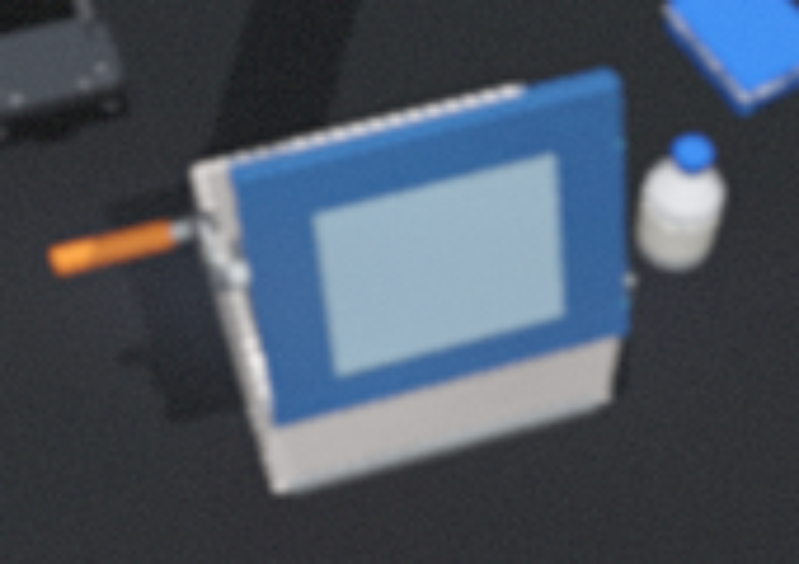

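View pics/side6.png

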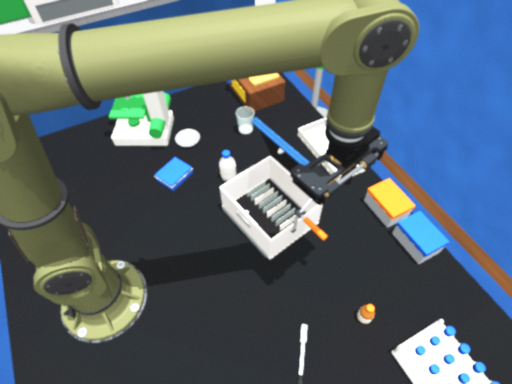

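```bash
python3 -m pendant '[{"travel":[0,-0.02,-0.04],"twist":0},{"travel":[0,-0.05,-0.08],"twist":0},{"travel":[0,-0.08,-0.12],"twist":0},{"travel":[0,-0.12,-0.136],"twist":0},{"travel":[0,-0.16,-0.136],"twist":0},{"travel":[0,-0.2,-0.136],"twist":0},{"travel":[0,-0.21,-0.136],"twist":0},{"travel":[0,-0.21,-0.136],"twist":0}]' -1; python3 -c "
from h import *
rep((110,0,285),(90,0,285))
for n in ['side','scene']: cv2.imwrite(f'pics/{n}7.png',ctrl.get_image(n)[:,:,::-1])
"
```

```text
time: 9.62
position: [0.6559, 0.0437, 0.3618]
tool_rot: [2.128, 0.234, -2.096]
ft_force: [0.1, -1.4, -0.4]
grip_width: 0.011
t 9.625 cham mm [119.9  -5.  361.8] F [ 0.08 -1.43 -0.36] w 0.011
tool axes in chamber (cols)
 [[ 0.015  0.022 -1.   ]
 [ 0.006 -1.    -0.022]
 [-1.    -0.006 -0.016]]
F chamber [-0.2  -1.42 -0.36]
(110, 0, 285) travel [ 0.0767 -0.0047  0.011 ]
(90, 0, 285) travel [ 0.0764 -0.0052  0.0309]
```

View pics/side7.png

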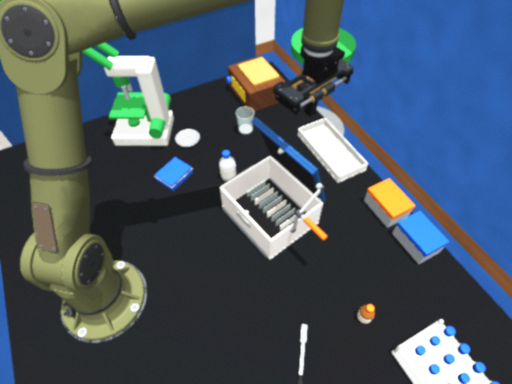

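View pics/scene7.png

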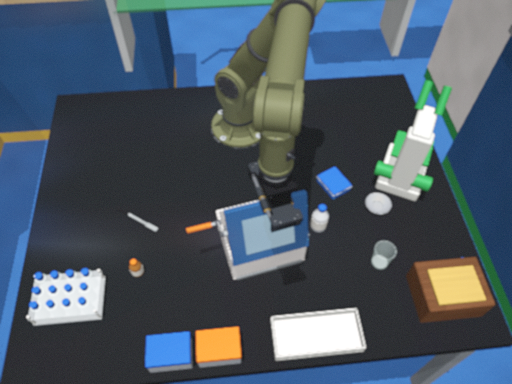

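```bash
python3 -m pendant '[{"travel":[0.02,-0.005,0.004],"twist":0},{"travel":[0.045,-0.005,0.008],"twist":0},{"travel":[0.067,-0.005,0.011],"twist":0},{"travel":[0.067,-0.005,0.011],"twist":0}]' -1; cat > arc.py <<'E'
from lid import *
import sys
def arc(q0,dq,n=10,r=190,off=15,dx=0,dz=0):
    s,T=st(); rep()
    for i in range(1,n+1):
        c=np.array(lp(q0+dq*i,r,0))*1e3; c[0]+=off+dx; c[2]+=dz
        print(round(q0+dq*i,3),c.round(1),"travel",(T.T@(P(c)-s["position"])).round(4))
if __name__=="__main__": arc(*map(float,sys.argv[1:3]))
E
python3 arc.py 0.045 .02
```

```text
time: 10.22
position: [0.6441, 0.0415, 0.2951]
tool_rot: [2.133, 0.227, -2.101]
ft_force: [-0.7, -0.4, 0.3]
grip_width: 0.004
t 10.225 cham mm [107.9  -4.9 295.1] F [-0.75 -0.43  0.27] w 0.004
tool axes in chamber (cols)
 [[ 0.016  0.013 -1.   ]
 [ 0.007 -1.    -0.013]
 [-1.    -0.007 -0.016]]
F chamber [-0.81 -0.28  0.27]
0.065 [ 81.6   0.  297.4] travel [-0.0027 -0.0052  0.0262]
0.085 [ 77.8   0.  296.7] travel [-0.002  -0.0053  0.03  ]
0.105 [ 74.1   0.  295.9] travel [-0.0013 -0.0053  0.0337]
0.125 [ 70.4   0.  295.1] travel [-0.0005 -0.0054  0.0375]
0.145 [ 66.7   0.  294.2] travel [ 0.0004 -0.0054  0.0412]
0.165 [ 63.    0.  293.1] travel [ 0.0013 -0.0054  0.0449]
0.185 [ 59.4   0.  292.1] travel [ 0.0024 -0.0055  0.0485]
0.205 [ 55.8   0.  290.9] travel [ 0.0034 -0.0055  0.0522]
0.225 [ 52.1   0.  289.7] travel [ 0.0046 -0.0056  0.0558]
0.245 [ 48.6   0.  288.4] travel [ 0.0058 -0.0056  0.0594]
```

```bash
python3 -m pendant '[{"travel":[0,0,0.01],"twist":0},{"travel":[0,0,0.022],"twist":0},{"travel":[0,0,0.030],"twist":0},{"travel":[0,0,0.034],"twist":0},{"travel":[0,0,0.038],"twist":0},{"travel":[0,0,0.041],"twist":0},{"travel":[0.001,0,0.045],"twist":0},{"travel":[0.002,0,0.048],"twist":0},{"travel":[0.003,0,0.052],"twist":0},{"travel":[0.005,0,0.056],"twist":0}]' -1; python3 arc.py 0.225 .02;python3 -c "
from h import *
cv2.imwrite('pics/scene8.png',cv2.resize(ctrl.get_image('scene')[175:295,175:345,::-1],None,fx=4.7,fy=4.7))"
```

```text
time: 11.48
position: [0.6017, 0.0205, 0.286]
tool_rot: [2.117, 0.257, -2.109]
ft_force: [0.2, -0.5, 1.1]
grip_width: 0.006
t 11.475 cham mm [ 62.3 -17.4 286. ] F [ 0.25 -0.52  1.13] w 0.006
tool axes in chamber (cols)
 [[ 0.006  0.03  -1.   ]
 [ 0.02  -0.999 -0.03 ]
 [-1.    -0.02  -0.006]]
F chamber [ 0.14 -0.56  1.13]
0.245 [ 48.6   0.  288.4] travel [-0.0021 -0.0178  0.0132]
0.265 [ 45.   0. 287.] travel [-0.0008 -0.0179  0.0167]
0.285 [ 41.5   0.  285.6] travel [ 0.0007 -0.018   0.0203]
0.305 [ 38.    0.  284.1] travel [ 0.0021 -0.0181  0.0238]
0.325 [ 34.5   0.  282.5] travel [ 0.0037 -0.0181  0.0272]
0.345 [ 31.1   0.  280.9] travel [ 0.0053 -0.0182  0.0307]
0.365 [ 27.7   0.  279.2] travel [ 0.007  -0.0183  0.0341]
0.385 [ 24.3   0.  277.4] travel [ 0.0088 -0.0183  0.0375]
0.405 [ 21.    0.  275.5] travel [ 0.0106 -0.0184  0.0408]
0.425 [ 17.7   0.  273.6] travel [ 0.0125 -0.0185  0.0441]
```

View pics/scene8.png

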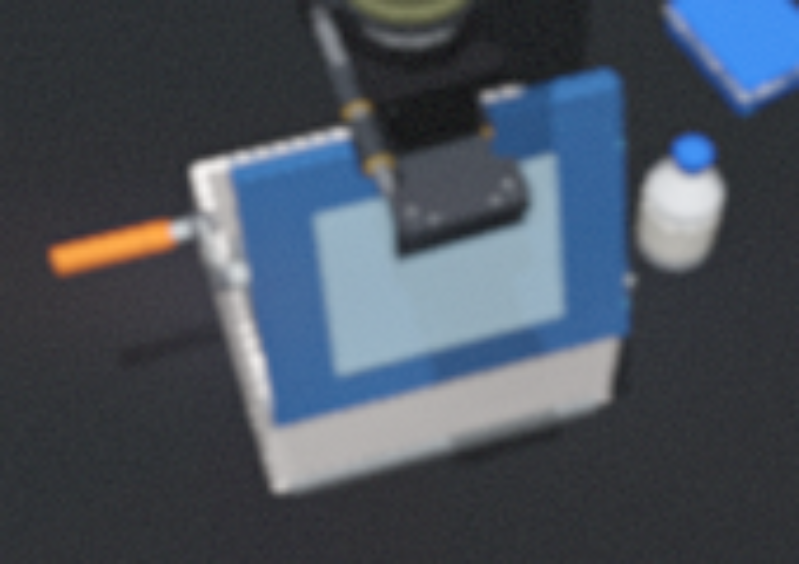

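```bash
python3 -m pendant '[{"travel":[-0.002,-0.004,0.004],"twist":0},{"travel":[-0.003,-0.008,0.008],"twist":0},{"travel":[-0.003,-0.012,0.012],"twist":0},{"travel":[-0.002,-0.016,0.016],"twist":0},{"travel":[-0.001,-0.018,0.02],"twist":0},{"travel":[0.001,-0.018,0.024],"twist":0},{"travel":[0.002,-0.018,0.027],"twist":0},{"travel":[0.004,-0.018,0.031],"twist":0}]' -1; python3 arc.py 0.305 .02;python3 -c "
from h import *
cv2.imwrite('pics/scene9.png',cv2.resize(ctrl.get_image('scene')[175:295,175:345,::-1],None,fx=4.7,fy=4.7))"
```

```text
time: 12.52
position: [0.5825, 0.0214, 0.2779]
tool_rot: [2.098, 0.293, -2.12]
ft_force: [2.1, 1.8, 4.4]
grip_width: 0.004
t 12.525 cham mm [ 43.6 -12.8 277.9] F [2.09 1.8  4.44] w 0.004
tool axes in chamber (cols)
 [[-0.008  0.049 -0.999]
 [ 0.037 -0.998 -0.049]
 [-0.999 -0.037  0.006]]
F chamber [2.4  1.37 4.44]
0.325 [ 34.5   0.  282.5] travel [-0.0041 -0.0134  0.0084]
0.345 [ 31.1   0.  280.9] travel [-0.0024 -0.0135  0.0119]
0.365 [ 27.7   0.  279.2] travel [-0.0007 -0.0136  0.0153]
0.385 [ 24.3   0.  277.4] travel [ 0.0011 -0.0137  0.0186]
0.405 [ 21.    0.  275.5] travel [ 0.003  -0.0138  0.0219]
0.425 [ 17.7   0.  273.6] travel [ 0.005  -0.0139  0.0252]
0.445 [ 14.4   0.  271.7] travel [ 0.007  -0.014   0.0284]
0.465 [ 11.2   0.  269.6] travel [ 0.009  -0.014   0.0316]
0.485 [  8.1   0.  267.5] travel [ 0.0112 -0.0141  0.0348]
0.505 [  4.9   0.  265.3] travel [ 0.0134 -0.0142  0.0379]
```

View pics/scene9.png

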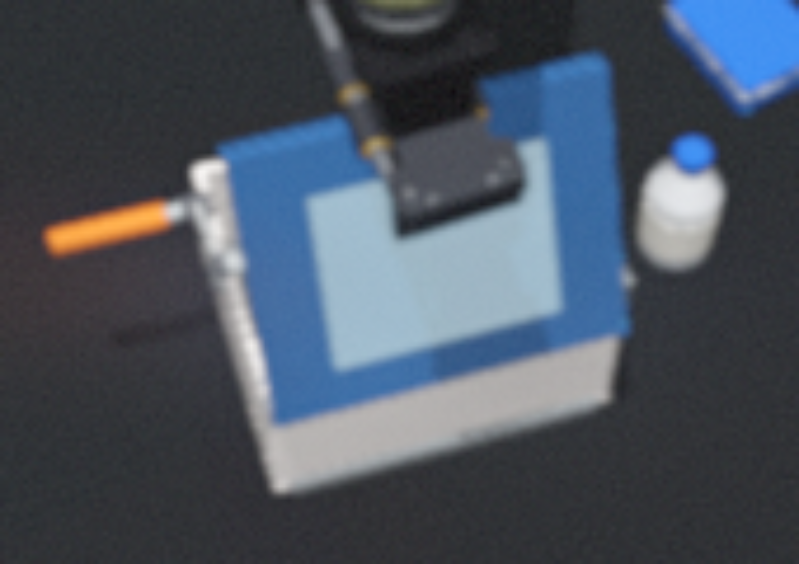

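```bash
python3 -c "
from lid import *
s,T=st(); print(s['joint_positions'].round(3), s['qd'].round(3))
print(lidfit(np.array([(225,165),(608,72)])/4.7+175))"
```

```text
[-1.046  0.332  1.24   1.56  -0.345  1.497 -2.691] [ 0.004  0.009 -0.001 -0.004 -0.009  0.007  0.   ]
(np.float64(0.23490210389129126), array([ 0.2, -0.2,  1. , -0.6]))
```

```bash
python3 -m pendant '[{"travel":[-0.005,0,-0.01],"twist":-0.02},{"travel":[-0.02,0,-0.03],"twist":-0.17},{"travel":[-0.04,0,-0.04],"twist":-0.34},{"travel":[-0.05,0,-0.04],"twist":-0.51},{"travel":[-0.05,0,-0.04],"twist":-0.68},{"travel":[-0.05,0,-0.04],"twist":-0.85},{"travel":[-0.05,0,-0.04],"twist":-1.02},{"travel":[-0.05,0,-0.04],"twist":-1.19},{"travel":[-0.05,0,-0.04],"twist":-1.36},{"travel":[-0.05,0,-0.04],"twist":-1.52}]' -1; python3 -c "
from lid import *
rep((80,0,290))
s,T=st(); print(s['joint_positions'].round(3))"
```

```text
time: 13.82
position: [0.6211, 0.0283, 0.3261]
tool_rot: [1.082, 1.332, -1.058]
ft_force: [0.5, 0.1, 0.5]
grip_width: 0.004
t 13.825 cham mm [ 82.8 -13.4 326.1] F [0.54 0.09 0.45] w 0.004
tool axes in chamber (cols)
 [[-0.012  1.     0.003]
 [ 0.036  0.003 -0.999]
 [-0.999 -0.012 -0.036]]
F chamber [ 0.55 -0.02  0.45]
(80, 0, 290) travel [ 0.0366 -0.0023 -0.012 ]
[-0.736  0.321  0.881  1.365 -0.277  1.591 -1.257]
```

```bash
sed -i 's/off=15/off=10/' arc.py; python3 arc.py 0.135 .02
```

```text
t 13.825 cham mm [ 82.8 -13.4 326.1] F [0.54 0.09 0.45] w 0.004
tool axes in chamber (cols)
 [[-0.012  1.     0.003]
 [ 0.036  0.003 -0.999]
 [-0.999 -0.012 -0.036]]
F chamber [ 0.55 -0.02  0.45]
0.155 [ 59.9   0.  293.7] travel [ 0.0332 -0.0225 -0.0122]
0.175 [ 56.2   0.  292.6] travel [ 0.0343 -0.0262 -0.0122]
0.195 [ 52.6   0.  291.5] travel [ 0.0354 -0.0298 -0.0122]
0.215 [ 48.9   0.  290.3] travel [ 0.0367 -0.0334 -0.0121]
0.235 [ 45.4   0.  289.1] travel [ 0.038  -0.037  -0.0121]
0.255 [ 41.8   0.  287.7] travel [ 0.0393 -0.0405 -0.0121]
0.275 [ 38.2   0.  286.3] travel [ 0.0408 -0.044  -0.012 ]
0.295 [ 34.7   0.  284.9] travel [ 0.0423 -0.0475 -0.012 ]
0.315 [ 31.3   0.  283.3] travel [ 0.0439 -0.051  -0.0119]
0.335 [ 27.8   0.  281.7] travel [ 0.0455 -0.0544 -0.0119]
```

```bash
python3 -m pendant '[{"travel":[0.02,0,-0.006],"twist":0},{"travel":[0.036,-0.01,-0.012],"twist":0},{"travel":[0.036,-0.022,-0.012],"twist":0},{"travel":[0.037,-0.03,-0.012],"twist":0},{"travel":[0.038,-0.037,-0.012],"twist":0},{"travel":[0.039,-0.041,-0.012],"twist":0},{"travel":[0.041,-0.044,-0.012],"twist":0},{"travel":[0.042,-0.048,-0.012],"twist":0},{"travel":[0.044,-0.051,-0.012],"twist":0},{"travel":[0.0455,-0.055,-0.012],"twist":0}]' -1; python3 arc.py 0.315 .02;python3 -c "
from h import *
s,T=st(); print(s['joint_positions'].round(3))
cv2.imwrite('pics/scene10.png',cv2.resize(ctrl.get_image('scene')[175:295,175:345,::-1],None,fx=4.7,fy=4.7))"
```

```text
time: 15.08
position: [0.564, 0.0307, 0.2819]
tool_rot: [1.082, 1.331, -1.058]
ft_force: [2.9, -1.2, 1.4]
grip_width: 0.005
t 15.075 cham mm [ 2.720e+01 -1.000e-01  2.819e+02] F [ 2.89 -1.22  1.43] w 0.005
tool axes in chamber (cols)
 [[-0.012  1.     0.002]
 [ 0.036  0.003 -0.999]
 [-0.999 -0.012 -0.036]]
F chamber [ 2.61 -1.75  1.43]
0.335 [ 27.8   0.  281.7] travel [ 0.0001  0.0006 -0.0001]
0.355 [ 24.4   0.  280. ] travel [ 0.0019 -0.0028 -0.0001]
0.375 [ 21.    0.  278.3] travel [ 0.0036 -0.0062 -0.    ]
0.395 [ 17.7   0.  276.5] travel [ 0.0055 -0.0095  0.    ]
0.415 [ 14.3   0.  274.6] travel [ 0.0074 -0.0128  0.0001]
0.435 [ 11.1   0.  272.7] travel [ 0.0094 -0.016   0.0001]
0.455 [  7.8   0.  270.6] travel [ 0.0114 -0.0193  0.0002]
0.475 [  4.6   0.  268.6] travel [ 0.0136 -0.0224  0.0003]
0.495 [  1.5   0.  266.4] travel [ 0.0157 -0.0256  0.0003]
0.515 [ -1.6   0.  264.2] travel [ 0.018  -0.0286  0.0004]
[-0.859  0.165  0.887  1.588 -0.161  1.469 -1.336]
```

View pics/scene10.png

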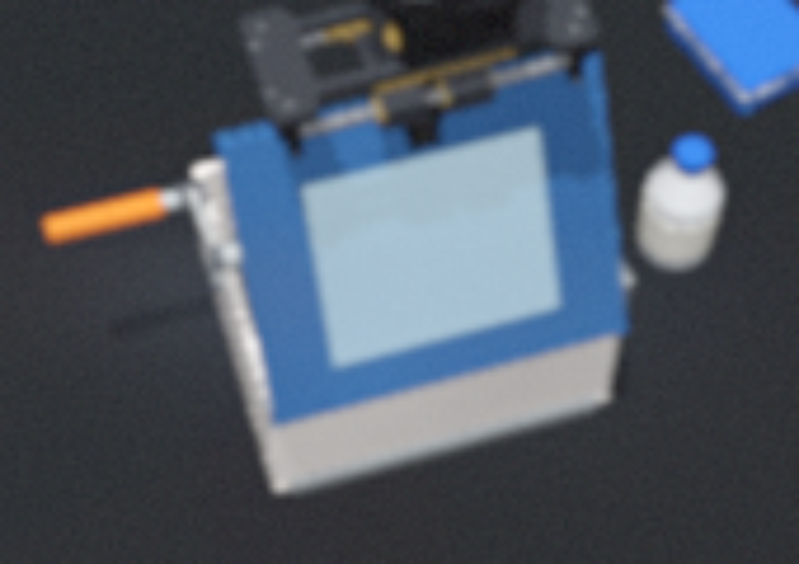

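```bash
python3 -m pendant '[{"travel":[0.002,-0.003,0],"twist":0},{"travel":[0.0036,-0.006,0],"twist":0},{"travel":[0.0055,-0.0095,0],"twist":0},{"travel":[0.0074,-0.0128,0],"twist":0},{"travel":[0.0094,-0.016,0],"twist":0},{"travel":[0.0114,-0.0193,0],"twist":0},{"travel":[0.0136,-0.0224,0],"twist":0},{"travel":[0.0157,-0.0256,0],"twist":0},{"travel":[0.018,-0.0286,0],"twist":0}]' -1; python3 arc.py 0.485 .03
```

```text
time: 16.25
position: [0.5347, 0.0255, 0.2637]
tool_rot: [1.082, 1.332, -1.059]
ft_force: [1.8, -1.9, 1.4]
grip_width: 0.007
t 16.25 cham mm [ -2.5   0.3 263.7] F [ 1.84 -1.88  1.42] w 0.007
tool axes in chamber (cols)
 [[-0.013  1.     0.002]
 [ 0.036  0.003 -0.999]
 [-0.999 -0.013 -0.036]]
F chamber [ 1.45 -2.19  1.42]
0.515 [ -1.6   0.  264.2] travel [-0.0006  0.0009  0.0003]
0.545 [ -6.2   0.  260.8] travel [ 0.0029 -0.0037  0.0004]
0.575 [-10.7   0.  257.3] travel [ 0.0065 -0.0081  0.0006]
0.605 [-15.    0.  253.6] travel [ 0.0102 -0.0124  0.0007]
0.635 [-19.3   0.  249.8] travel [ 0.0141 -0.0166  0.0008]
0.665 [-23.4   0.  245.8] travel [ 0.0181 -0.0207  0.001 ]
0.695 [-27.4   0.  241.8] travel [ 0.0222 -0.0247  0.0011]
0.725 [-31.3   0.  237.6] travel [ 0.0264 -0.0285  0.0012]
0.755 [-35.1   0.  233.3] travel [ 0.0308 -0.0322  0.0014]
0.785 [-38.7   0.  228.9] travel [ 0.0352 -0.0358  0.0015]
```

```bash
python3 -m pendant '[{"travel":[0.003,-0.004,0],"twist":0},{"travel":[0.0065,-0.008,0.0005],"twist":0},{"travel":[0.010,-0.0124,0.0007],"twist":0},{"travel":[0.014,-0.0166,0.0008],"twist":0},{"travel":[0.018,-0.0207,0.001],"twist":0},{"travel":[0.022,-0.0247,0.001],"twist":0},{"travel":[0.0264,-0.0285,0.001],"twist":0},{"travel":[0.031,-0.032,0.001],"twist":0},{"travel":[0.035,-0.036,0.0015],"twist":0}]' -1; python3 arc.py 0.755 .03;python3 -c "
from h import *
cv2.imwrite('pics/scene11.png',cv2.resize(ctrl.get_image('scene')[175:295,175:345,::-1],None,fx=4.7,fy=4.7))
cv2.imwrite('pics/side11.png',cv2.resize(ctrl.get_image('side')[85:265,185:385,::-1],None,fx=3,fy=3))"
```

```text
time: 17.38
position: [0.4987, 0.0183, 0.2287]
tool_rot: [1.082, 1.332, -1.059]
ft_force: [2.4, 0.5, 1.4]
grip_width: 0.008
t 17.375 cham mm [-3.920e+01  2.000e-01  2.287e+02] F [2.36 0.51 1.39] w 0.008
tool axes in chamber (cols)
 [[-0.013  1.     0.002]
 [ 0.036  0.003 -0.999]
 [-0.999 -0.013 -0.036]]
F chamber [2.41 0.06 1.39]
0.785 [-38.7   0.  228.9] travel [-0.0002  0.0005  0.0002]
0.815 [-42.2   0.  224.4] travel [ 0.0044 -0.0029  0.0003]
0.845 [-45.6   0.  219.7] travel [ 0.009  -0.0062  0.0005]
0.875 [-48.8   0.  215. ] travel [ 0.0138 -0.0094  0.0007]
0.905 [-51.9   0.  210.2] travel [ 0.0186 -0.0124  0.0008]
0.935 [-54.8   0.  205.3] travel [ 0.0236 -0.0153  0.001 ]
0.965 [-57.6   0.  200.3] travel [ 0.0286 -0.018   0.0012]
0.995 [-60.2   0.  195.3] travel [ 0.0337 -0.0206  0.0014]
1.025 [-62.7   0.  190.1] travel [ 0.0389 -0.023   0.0015]
1.055 [-65.    0.  184.9] travel [ 0.0441 -0.0252  0.0017]
```

View pics/side11.png

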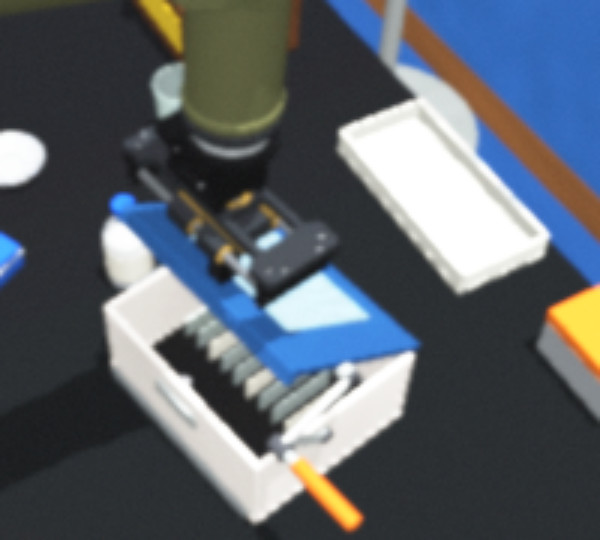

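View pics/scene11.png

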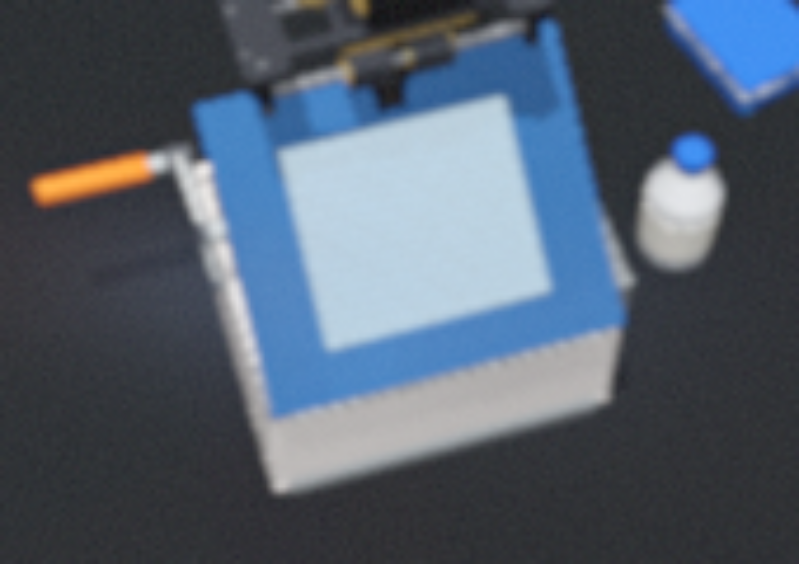

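```bash
python3 -m pendant '[{"travel":[0.0044,-0.003,0],"twist":0},{"travel":[0.009,-0.006,0.0005],"twist":0},{"travel":[0.0138,-0.0094,0.0007],"twist":0},{"travel":[0.0186,-0.0124,0.0008],"twist":0},{"travel":[0.0236,-0.0153,0.001],"twist":0},{"travel":[0.0286,-0.018,0.001],"twist":0},{"travel":[0.0337,-0.0206,0.001],"twist":0},{"travel":[0.039,-0.023,0.0015],"twist":0},{"travel":[0.044,-0.025,0.0015],"twist":0}]' -1; python3 arc.py 1.025 .03;python3 -c "
from h import *
s,T=st(); print(s['joint_positions'].round(3))"
```

```text
time: 18.6
position: [0.4727, 0.0134, 0.1844]
tool_rot: [1.081, 1.334, -1.06]
ft_force: [1.7, -0.5, 0.6]
grip_width: 0.002
t 18.6 cham mm [-65.7   0.3 184.4] F [ 1.75 -0.45  0.59] w 0.002
tool axes in chamber (cols)
 [[-0.014  1.     0.002]
 [ 0.037  0.003 -0.999]
 [-0.999 -0.014 -0.037]]
F chamber [ 1.63 -0.78  0.59]
1.055 [-65.    0.  184.9] travel [-0.0005  0.0007  0.0003]
1.085 [-67.2   0.  179.6] travel [ 0.0048 -0.0014  0.0005]
1.115 [-69.2   0.  174.3] travel [ 0.0102 -0.0033  0.0007]
1.145 [-71.1   0.  168.9] travel [ 0.0156 -0.0051  0.0009]
1.175 [-72.7   0.  163.4] travel [ 0.0211 -0.0067  0.0011]
1.205 [-74.3   0.  157.9] travel [ 0.0266 -0.0082  0.0013]
1.235 [-75.6   0.  152.4] travel [ 0.0322 -0.0094  0.0015]
1.265 [-76.8   0.  146.8] travel [ 0.0378 -0.0105  0.0017]
1.295 [-77.8   0.  141.1] travel [ 0.0434 -0.0115  0.0019]
1.325 [-78.7   0.  135.5] travel [ 0.0491 -0.0122  0.0021]
[-0.923 -0.061  0.849  1.935  0.011  1.266 -1.456]
```

```bash
python3 -m pendant '[{"travel":[0.0048,-0.0014,0.0005],"twist":0},{"travel":[0.0102,-0.0033,0.0007],"twist":0},{"travel":[0.0156,-0.0051,0.001],"twist":0},{"travel":[0.0211,-0.0067,0.001],"twist":0},{"travel":[0.0266,-0.0082,0.0013],"twist":0},{"travel":[0.0322,-0.0094,0.0015],"twist":0},{"travel":[0.0365,-0.0102,0.0017],"twist":0},{"travel":[0.0395,-0.0108,0.0018],"twist":0},{"travel":[0.0395,-0.0108,0.0018],"twist":0}]' -1; python3 arc.py 1.265 .01;python3 -c "
from h import *
s,T=st(); print(s['joint_positions'].round(3))
cv2.imwrite('pics/scene12.png',cv2.resize(ctrl.get_image('scene')[175:295,175:345,::-1],None,fx=4.7,fy=4.7))
cv2.imwrite('pics/side12.png',cv2.resize(ctrl.get_image('side')[85:265,185:385,::-1],None,fx=3,fy=3))"
```

```text
time: 19.73
position: [0.4615, 0.0108, 0.1448]
tool_rot: [1.081, 1.334, -1.061]
ft_force: [-0.8, -0.1, 0.5]
grip_width: 0.003
t 19.725 cham mm [-7.720e+01 -1.000e-01  1.448e+02] F [-0.8  -0.12  0.54] w 0.003
tool axes in chamber (cols)
 [[-0.015  1.     0.002]
 [ 0.037  0.003 -0.999]
 [-0.999 -0.015 -0.037]]
F chamber [-0.81  0.03  0.54]
1.275 [-77.2   0.  144.9] travel [-0.0001  0.     -0.0001]
1.285 [-77.5   0.  143. ] travel [ 0.0018 -0.0003 -0.    ]
1.295 [-77.8   0.  141.1] travel [ 0.0037 -0.0006  0.    ]
1.305 [-78.1   0.  139.3] travel [ 0.0055 -0.0008  0.0001]
1.315 [-78.4   0.  137.4] travel [ 0.0074 -0.0011  0.0002]
1.325 [-78.7   0.  135.5] travel [ 0.0093 -0.0013  0.0002]
1.335 [-78.9   0.  133.6] travel [ 0.0112 -0.0016  0.0003]
1.345 [-79.1   0.  131.7] travel [ 0.0131 -0.0017  0.0004]
1.355 [-79.3   0.  129.8] travel [ 0.015  -0.0019  0.0004]
1.365 [-79.5   0.  127.9] travel [ 0.0169 -0.0021  0.0005]
[-9.180e-01 -4.700e-02  8.570e-01  2.009e+00  1.000e-03  1.183e+00
 -1.439e+00]
```

View pics/side12.png

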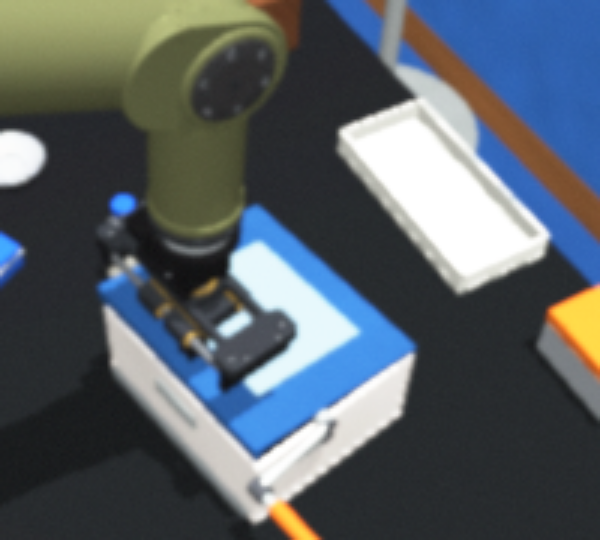

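View pics/scene12.png

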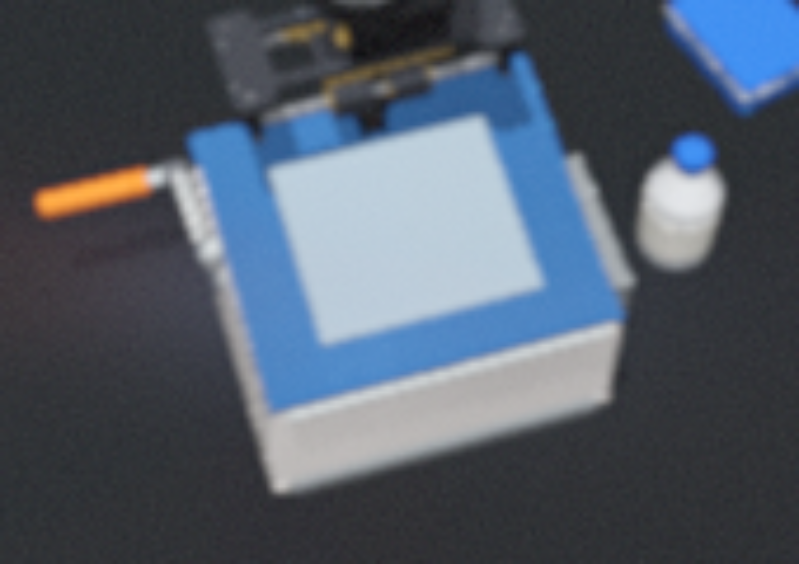

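```bash
python3 -m pendant '[{"travel":[0.0015,0,0],"twist":0},{"travel":[0.003,-0.0005,0],"twist":0},{"travel":[0.0045,-0.001,0],"twist":0},{"travel":[0.006,-0.001,0],"twist":0},{"travel":[0.007,-0.001,0],"twist":0},{"travel":[0.008,-0.001,0],"twist":0},{"travel":[0.009,-0.0015,0],"twist":0},{"travel":[0.01,-0.0015,0],"twist":0}]' -1; python3 arc.py 1.325 .01 | head -8
```

```text
time: 20.82
position: [0.4602, 0.0108, 0.1353]
tool_rot: [1.081, 1.333, -1.06]
ft_force: [-1.6, -0.6, 3.6]
grip_width: 0.009
t 20.825 cham mm [-78.5   0.2 135.3] F [-1.56 -0.64  3.62] w 0.009
tool axes in chamber (cols)
 [[-0.014  1.     0.002]
 [ 0.037  0.003 -0.999]
 [-0.999 -0.014 -0.037]]
F chamber [-1.65 -0.33  3.62]
1.335 [-78.9   0.  133.6] travel [ 0.0017 -0.0004  0.0002]
1.345 [-79.1   0.  131.7] travel [ 0.0036 -0.0006  0.0003]
```

```bash
python3 -m pendant '[{"travel":[0.0008,0,0],"twist":0},{"travel":[0.0016,0,0],"twist":0},{"travel":[0.0024,0,0],"twist":0}]' -1
```

```text
time: 21.2
position: [0.46, 0.0108, 0.1335]
tool_rot: [1.081, 1.334, -1.06]
ft_force: [-3.4, -0.4, 8.0]
grip_width: 0.003
```

```bash
python3 -m pendant '[{"travel":[0.0005,0,0],"twist":0},{"travel":[0.001,0,0],"twist":0},{"travel":[0.0015,0,0],"twist":0}]' -1
```

```text
time: 21.58
position: [0.4599, 0.0108, 0.1329]
tool_rot: [1.081, 1.335, -1.061]
ft_force: [-4.4, -2.6, 12.7]
grip_width: 0.007
```

```bash
python3 -m pendant '[{"travel":[0.0005,0,0],"twist":0},{"travel":[0.001,0,0],"twist":0},{"travel":[0.0015,0,0],"twist":0}]' -1
```

```text
time: 21.95
position: [0.4599, 0.0108, 0.1322]
tool_rot: [1.082, 1.336, -1.061]
ft_force: [-3.1, -0.6, 9.1]
grip_width: 0.001
```

```bash
python3 -m pendant '[{"travel":[0.0005,0,0],"twist":0},{"travel":[0.001,0,0],"twist":0}]' -1
```

```text
time: 22.2
position: [0.4598, 0.0107, 0.1319]
tool_rot: [1.082, 1.336, -1.061]
ft_force: [-3.0, -0.6, 9.2]
grip_width: 0.009
```

```bash
python3 -m pendant '[{"travel":[0.0006,0,0],"twist":0},{"travel":[0.0012,0,0],"twist":0},{"travel":[0.0018,0,0],"twist":0},{"travel":[0.0024,0,0],"twist":0}]' -1
```

```text
time: 22.7
position: [0.4597, 0.0107, 0.1303]
tool_rot: [1.082, 1.337, -1.061]
ft_force: [-4.1, -1.2, 11.3]
grip_width: 0.007
```

```bash
python3 -m pendant '[{"travel":[0.0006,0,0],"twist":0},{"travel":[0.0012,0,0],"twist":0},{"travel":[0.0018,0,0],"twist":0},{"travel":[0.0024,0,0],"twist":0}]' -1
```

```text
time: 23.2
position: [0.4595, 0.0107, 0.1287]
tool_rot: [1.082, 1.338, -1.062]
ft_force: [-4.4, -1.3, 11.6]
grip_width: 0.005
```

```bash
python3 -m pendant '[{"travel":[0.0006,0,0],"twist":0},{"travel":[0.0012,0,0],"twist":0},{"travel":[0.0018,0,0],"twist":0}]' -1
```

```text
time: 23.58
position: [0.4594, 0.0107, 0.1276]
tool_rot: [1.082, 1.339, -1.062]
ft_force: [-2.9, -1.1, 8.2]
grip_width: 0.005
```

```bash
python3 -m pendant '[{"travel":[0.0006,0,0],"twist":0},{"travel":[0.0012,0,0],"twist":0},{"travel":[0.0018,0,0],"twist":0}]' -1
```

```text
time: 23.95
position: [0.4592, 0.0106, 0.126]
tool_rot: [1.082, 1.339, -1.062]
ft_force: [-0.8, -1.1, 4.5]
grip_width: 0.002
```

```bash
python3 -m pendant '[{"travel":[0.0005,0,0],"twist":0},{"travel":[0.001,0,0],"twist":0},{"travel":[0.0015,0,0],"twist":0}]' -1
```

```text
time: 24.32
position: [0.459, 0.0106, 0.1243]
tool_rot: [1.082, 1.339, -1.063]
ft_force: [-1.2, -0.7, 2.5]
grip_width: 0.003
```

```bash
python3 -m pendant '[{"travel":[0.0005,0,0],"twist":0},{"travel":[0.001,0,0],"twist":0}]' -1
```

```text
time: 24.58
position: [0.4589, 0.0107, 0.1231]
tool_rot: [1.082, 1.339, -1.063]
ft_force: [-1.0, -0.2, 1.1]
grip_width: 0.009
```

```bash
python3 -m pendant '[{"travel":[0.0005,0,0],"twist":0},{"travel":[0.0008,0,0],"twist":0}]' -1
```

```text
time: 24.82
position: [0.459, 0.0107, 0.1225]
tool_rot: [1.082, 1.339, -1.063]
ft_force: [-1.6, -1.5, 6.2]
grip_width: 0.008
```

```bash
python3 -m pendant '[{"travel":[0.0004,0,0],"twist":0},{"travel":[0.0007,0,0],"twist":0}]' -1
```

```text
time: 25.08
position: [0.459, 0.0106, 0.1225]
tool_rot: [1.082, 1.339, -1.063]
ft_force: [-2.7, -1.0, 10.0]
grip_width: 0.004
```

```bash
python3 -m pendant '[{"travel":[0.0004,0,0],"twist":0},{"travel":[0.0006,0,0],"twist":0}]' -1
```

```text
time: 25.32
position: [0.459, 0.0106, 0.1225]
tool_rot: [1.082, 1.34, -1.063]
ft_force: [-3.4, -1.5, 8.5]
grip_width: 0.002
```

```bash
python3 -m pendant '[{"travel":[0.0008,0,0],"twist":0},{"travel":[0.001,0,0],"twist":0},{"travel":[0.0011,0,0],"twist":0},{"travel":[0.0011,0,0],"twist":0}]' -1; python3 -c "
from h import *
rep()"
```

```text
time: 25.82
position: [0.459, 0.0106, 0.1224]
tool_rot: [1.082, 1.341, -1.063]
ft_force: [-4.9, -1.6, 11.0]
grip_width: 0.005
t 25.825 cham mm [-79.7   0.2 122.4] F [-4.89 -1.63 10.99] w 0.005
tool axes in chamber (cols)
 [[-0.02   1.     0.001]
 [ 0.042  0.002 -0.999]
 [-0.999 -0.02  -0.042]]
F chamber [-5.11 -0.67 10.99]
```

```bash
python3 -m pendant '[{"travel":[0.0012,-0.0003,0],"twist":0},{"travel":[0.0014,-0.0005,0],"twist":0},{"travel":[0.0014,-0.0005,0],"twist":0}]' -1; python3 -c "
from h import *
rep()"
```

```text
time: 26.2
position: [0.459, 0.0107, 0.1224]
tool_rot: [1.083, 1.341, -1.062]
ft_force: [-4.7, -1.0, 12.4]
grip_width: 0.007
t 26.2 cham mm [-79.7   0.2 122.4] F [-4.67 -0.99 12.38] w 0.007
tool axes in chamber (cols)
 [[-0.019  1.     0.001]
 [ 0.043  0.002 -0.999]
 [-0.999 -0.019 -0.043]]
F chamber [-4.77 -0.08 12.38]
```

```bash
python3 -m pendant '[{"travel":[0.0015,-0.0005,0],"twist":0},{"travel":[0.0018,-0.001,0],"twist":0},{"travel":[0.0018,-0.001,0],"twist":0}]' -1; python3 -c "
from h import *
rep()"
```

```text
time: 26.58
position: [0.459, 0.0106, 0.1224]
tool_rot: [1.085, 1.341, -1.061]
ft_force: [-3.9, -0.4, 13.5]
grip_width: 0.005
t 26.575 cham mm [-79.7   0.2 122.4] F [-3.89 -0.44 13.53] w 0.005
tool axes in chamber (cols)
 [[-0.018  1.     0.001]
 [ 0.043  0.002 -0.999]
 [-0.999 -0.017 -0.043]]
F chamber [-3.9   0.31 13.53]
```

```bash
python3 -m pendant '[{"travel":[0.0018,-0.001,0],"twist":0},{"travel":[0.0021,-0.0013,0],"twist":0},{"travel":[0.0022,-0.0014,0],"twist":0},{"travel":[0.0022,-0.0014,0],"twist":0}]' -1; python3 -c "
from h import *
rep()"
```

```text
time: 27.08
position: [0.459, 0.0106, 0.1223]
tool_rot: [1.087, 1.34, -1.059]
ft_force: [-4.8, -1.4, 16.1]
grip_width: 0.004
t 27.075 cham mm [-79.7   0.2 122.3] F [-4.76 -1.45 16.12] w 0.004
tool axes in chamber (cols)
 [[-0.015  1.     0.001]
 [ 0.044  0.001 -0.999]
 [-0.999 -0.015 -0.044]]
F chamber [-4.95 -0.51 16.12]
```

```bash
python3 -m pendant '[{"travel":[0.0022,-0.0016,0],"twist":0},{"travel":[0.0024,-0.0018,0],"twist":0},{"travel":[0.0024,-0.0018,0],"twist":0},{"travel":[0.0024,-0.0018,0],"twist":0},{"travel":[0.0024,-0.0018,0],"twist":0}]' -1; python3 -c "
from h import *
rep()"
```

```text
time: 27.7
position: [0.459, 0.0106, 0.1223]
tool_rot: [1.089, 1.338, -1.056]
ft_force: [-4.3, -0.6, 17.1]
grip_width: 0.004
t 27.7 cham mm [-79.7   0.2 122.3] F [-4.26 -0.63 17.07] w 0.004
tool axes in chamber (cols)
 [[-0.012  1.     0.001]
 [ 0.045  0.001 -0.999]
 [-0.999 -0.012 -0.045]]
F chamber [-4.3   0.19 17.07]
```

Fz 17.1, |F| 17.6: hold it there.

```bash
python3 -m pendant '[{"travel":[0.0024,-0.0018,0],"twist":0},{"travel":[0.0024,-0.0018,0],"twist":0},{"travel":[0.0024,-0.0018,0],"twist":0},{"travel":[0.0024,-0.0018,0],"twist":0},{"travel":[0.0024,-0.0018,0],"twist":0}]' -1; python3 -m pendant '[{"travel":[0.0024,-0.0018,0],"twist":0},{"travel":[0.0024,-0.0018,0],"twist":0},{"travel":[0.0024,-0.0018,0],"twist":0},{"travel":[0.0024,-0.0018,0],"twist":0},{"travel":[0.0024,-0.0018,0],"twist":0},{"travel":[0.0024,-0.0018,0],"twist":0}]' -1;  python3 -c "
from h import *
rep()
cv2.imwrite('pics/scene13.png',cv2.resize(ctrl.get_image('scene')[175:295,175:345,::-1],None,fx=4.7,fy=4.7))"
```

```text
time: 28.32
position: [0.4589, 0.0106, 0.1223]
tool_rot: [1.091, 1.337, -1.053]
ft_force: [-3.8, -1.0, 17.3]
grip_width: 0.009
time: 29.08
position: [0.459, 0.0106, 0.1223]
tool_rot: [1.094, 1.335, -1.05]
ft_force: [-4.3, -1.8, 16.5]
grip_width: -0.0
t 29.075 cham mm [-79.7   0.2 122.3] F [-4.26 -1.75 16.52] w -0.0
tool axes in chamber (cols)
 [[-0.005  1.     0.001]
 [ 0.047  0.001 -0.999]
 [-0.999 -0.005 -0.047]]
F chamber [-4.51 -0.91 16.52]
```

View pics/scene13.png

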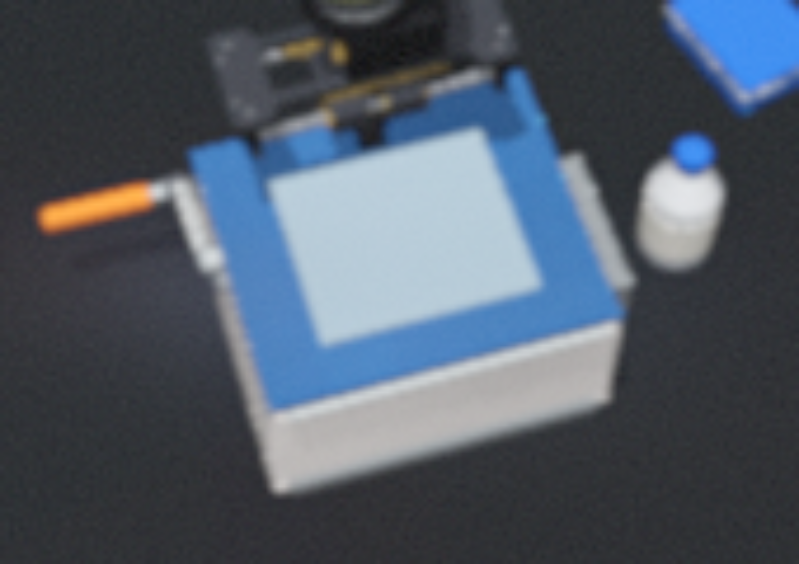

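```bash
python3 -m pendant '[{"travel":[0.0025,-0.0018,0],"twist":0},{"travel":[0.0025,-0.0018,0],"twist":0},{"travel":[0.0025,-0.0018,0],"twist":0},{"travel":[0.0025,-0.0018,0],"twist":0},{"travel":[0.0025,-0.0018,0],"twist":0},{"travel":[0.0025,-0.0018,0],"twist":0},{"travel":[0.0025,-0.0018,0],"twist":0},{"travel":[0.0025,-0.0018,0],"twist":0},{"travel":[0.0025,-0.0018,0],"twist":0},{"travel":[0.0025,-0.0018,0],"twist":0}]' -1;  python3 -m pendant '[{"travel":[0,0,0],"twist":0},{"travel":[-0.002,0,0],"twist":0},{"travel":[-0.01,0,0],"twist":0},{"travel":[-0.04,0,0],"twist":0},{"travel":[-0.08,0,0],"twist":0},{"travel":[-0.12,0,0],"twist":0},{"travel":[-0.15,0,0],"twist":0},{"travel":[-0.15,0,0],"twist":0}]'; python3 -c "
from lid import *
rep()
cv2.imwrite('pics/scene14.png',cv2.resize(ctrl.get_image('scene')[175:295,175:345,::-1],None,fx=4.7,fy=4.7))
cv2.imwrite('pics/side14.png',ctrl.get_image('side')[:,:,::-1])
for q in (1.33,1.36,1.396): print(q,(proj('scene',w(p,[lp(q,206,-120),lp(q,206,120)]))-175)*4.7)"
```

```text
time: 30.38
position: [0.459, 0.0106, 0.1223]
tool_rot: [1.096, 1.334, -1.047]
ft_force: [-4.6, -1.7, 18.6]
grip_width: 0.004
time: 31.38
position: [0.4621, 0.0036, 0.2744]
tool_rot: [1.099, 1.332, -1.044]
ft_force: [0.1, 0.4, -0.3]
grip_width: 0.008
t 31.375 cham mm [-78.   -7.3 274.4] F [ 0.1   0.43 -0.28] w 0.008
tool axes in chamber (cols)
 [[ 0.002  1.     0.001]
 [ 0.049  0.001 -0.999]
 [-0.999  0.003 -0.049]]
F chamber [ 0.18  0.4  -0.28]
1.33 [[189.56770094 139.6504181 ]
 [523.87602826  58.5292214 ]]
1.36 [[189.9196976  143.83363164]
 [523.02316734  62.88683953]]
1.396 [[190.42666032 149.11718709]
 [522.11748755  68.36491435]]
```

View pics/scene14.png

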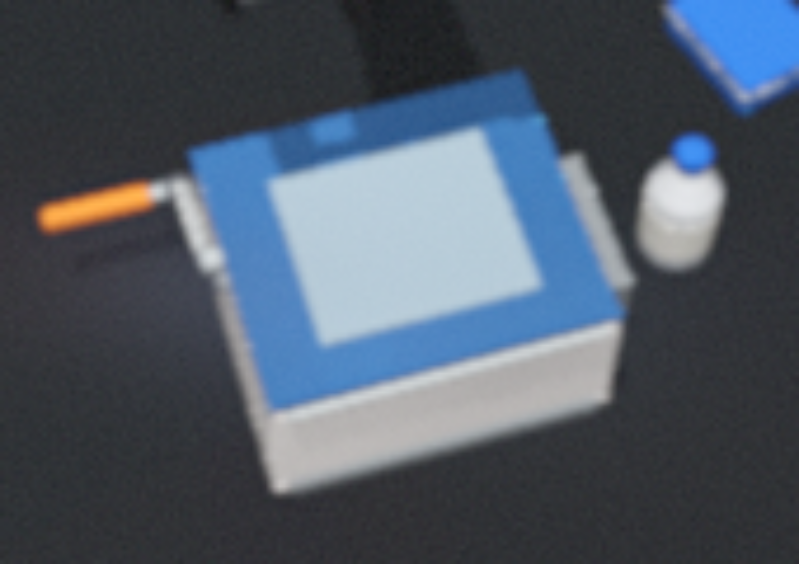

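View pics/side14.png

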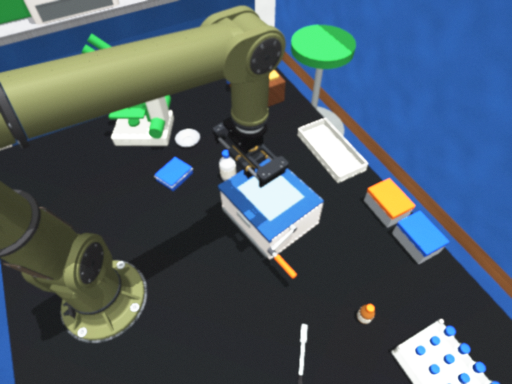

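```bash
python3 -c "
from bench import ctrl
print(ctrl.close_job())"
```

```text
the job is handed in; nothing more can be done
None
```

The chamber is shut, with the lid fully home on its seal, and the job is handed in at about 31.5 s of the 72 s allowed.

- **Stay:** I gripped the orange bar and swung it up and forward until the knee was at about 1.0 rad, worked out from the link and lid geometry. The lid followed it down about 0.15 rad. I then let go of the bar, and it stayed where it was.
- **Lowering the lid:** I pushed the lid down with the shut fingers in small steps. The highest force I read going through the catch was about 13.6 N.
- **Pressing:** I held the lid down for about 3 s. The readings at the end of each step were 16.5 to 18.6 N straight down, or 17 to 19 N in total including about 4.5 N sideways. I have no readings between those.
- **Last checks:** After I backed off, the scene picture showed the lid's free-edge corners within about a pixel of where they should be when home. The tip had stopped at 122.3 mm, against 122 mm expected. The wrist force was about 0, and the bottles and the other things on the bench looked undisturbed.

One thing went wrong on the way. On the first push, joints 3 and 7 reached the end of their range: joint 7 read -2.691 against a limit of -2.69, which may count as passing it. I backed off, turned the gripper 90 degrees and carried on well inside the limits. The tool also ended up tilted about 2.8 degrees, so one finger's edge took most of the pressing.

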